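# Load the wire spools on the two bench stands

## Task

Load the two spool stands for the next figure, heavy wire below and fine wire on top: on the dark walnut stand the large blue spool of galvanised steel with the small yellow spool of binding wire above it, and on the pale beech stand the large red spool of copper with the small green spool of brass above it. Each spool goes over the post and sits flat, the lower ones down on the base and the upper ones down on the spool beneath. Leave the empty black spool and the glue bottle standing where they are.

Things in the scene. Friction and masses are not known exactly. Their poses are not given: they have to be found in the camera images.
- galvanised_centre (a point): Loose plastic wire spool standing upright (axis vertical), 66 mm across its flat round blue end flanges and 46 mm tall, with a 22 mm bore right through it, full of thick bright galvanised steel wire (the large blue spool); mass about 0.45 kg. Six small round windows in the top flange show the wire. This point is its centre: on the axis, half-way up (23 mm above its underside); z is the axis, pointing up. Can be gripped across the flanges from any side.
- binding_centre (a point): Loose plastic wire spool standing upright (axis vertical), 52 mm across its flat round yellow end flanges and 46 mm tall, with a 22 mm bore right through it, full of fine dark iron binding wire (the small yellow spool); mass about 0.22 kg. Six small round windows in the top flange show the wire. This point is its centre: on the axis, half-way up (23 mm above its underside); z is the axis, pointing up. Can be gripped across the flanges from any side.
- copper_centre (a point): Loose plastic wire spool standing upright (axis vertical), 66 mm across its flat round red end flanges and 46 mm tall, with a 22 mm bore right through it, full of thick copper wire (the large red spool); mass about 0.48 kg. Six small round windows in the top flange show the wire. This point is its centre: on the axis, half-way up (23 mm above its underside); z is the axis, pointing up. Can be gripped across the flanges from any side.
- brass_spool_centre (a point): Loose plastic wire spool standing upright (axis vertical), 52 mm across its flat round green end flanges and 46 mm tall, with a 22 mm bore right through it, full of fine brass wire (the small green spool); mass about 0.24 kg. Six small round windows in the top flange show the wire. This point is its centre: on the axis, half-way up (23 mm above its underside); z is the axis, pointing up. Can be gripped across the flanges from any side.
- walnut_stand: Spool stand, fixed to the bench: round dark brown walnut base 90 mm across, 18 mm thick, with an upright steel post 13 mm in diameter in its middle; the post's tapered tip is 88 mm above the bench. Origin: on the post's axis at bench level, z up. A spool down on the base has its centre 41 mm above this origin, one on top of that 87 mm (the post reaches 24 mm into its bore).
- beech_stand: Spool stand, fixed to the bench: round pale beech base 90 mm across, 18 mm thick, with an upright steel post 13 mm in diameter in its middle; the post's tapered tip is 88 mm above the bench. Origin: on the post's axis at bench level, z up. A spool down on the base has its centre 41 mm above this origin, one on top of that 87 mm (the post reaches 24 mm into its bore).
- empty_centre (a point): Bystander: an empty all-black spool, 60 mm across, 46 mm tall, no wire on it, 50 g. This point is its centre, half-way up. To be left where it stands.
- glue_centre (a point): Bystander: a small white glue bottle with a yellow band and a pointed nozzle, 36 mm across, 101 mm tall, light. This point is on its axis, 30 mm above the bench. To be left standing where it is.

How it is judged:
By the outcome, as a careful person would: the job done as asked, in the order asked, and still so for the second after the job is handed in, with the robot touching nothing.
It also fails if it takes over 109 s, if anything falls off the work surface, if the arm or the gripper's body presses on something with over 40 N, if the wrist force passes 120 N, or if a joint passes its speed limit or range.

## Robot

A 7-joint arm with a two-finger parallel gripper is mounted at the origin on the work surface. World frame = base frame: x ahead of the robot, y to its left, z up, the work surface at z = 0. Lengths are in m, angles in degrees, forces in N, time in s.
With the tool pointing down it reaches from about 0.425 to 0.95 m from the base axis. Payload 4.7 kg.
Tool frame: the origin (TCP) lies at the centre of the arm's flange, where the gripper is bolted on; the fingertips stand 173 mm ahead of it and the grasp point (between the pads) lies 155 mm ahead of it; z points along the fingers, y is the direction in which the jaws open and shut (so a half turn about z gives the same grasp; the last joint's range is limited). The gripper opens to 85 mm and grips with 20 to 120 N. Pads are 22 mm wide; open, the fingers measure 114 mm over their backs; the gripper's body (76 mm by 85 mm) begins 54 mm behind the grasp point. The pads swing forward as they close: fully open they stand 13 mm farther back than shut.
Start: joints at [-77.458, 26.849, -2.785, 87.806, 1.381, 65.374, -4.715], TCP at [0.166, 0.654, 0.405] pointing down, gripper open.
Joint ranges: [-148.3, 148.3], [-19.14, 114.17], [-79.39, 73.82], [5.75, 140.21], [-59.74, 239.74], [12.07, 113.84], [-152.46, 152.46]. Speed limits (degrees/s): [147.25, 147.25, 180, 180, 180, 180, 180].

## Interface

Orientations are given as [roll, pitch, yaw] about the fixed x, y, z axes, in that order (R = Rz(yaw) Ry(pitch) Rx(roll)).
In Python, from workcell import state, read_camera, camera_model, close_job gives the robot as it stands.
- The arm moves only by the tool play_rows, never from a script. Its argument "deltas" is text: rows parted by semicolons, each of 5 numbers parted by spaces: the shift along the tool's x, y, z in cm, then the turn about the tool's z in degrees, then the finger opening in cm, from 0 to 8.54. A call has 1 to 10 rows; each row shifts and turns the commanded pose from where the row before left it, along the tool's axes as they then stand; what a row does not reach is not made up. A row lasts 1/12 s, in which the tool goes at most 41.7 mm and 7.16 degrees, less where a joint would pass 70% of its speed; a pose out of reach is approached as far as the arm can. A call is refused whole if a number of a shift passes 4.17 or a number of a turn 7.16, either way. A call with a gripper value outside its range is refused whole. The fingers move at their own pace and stop on an object; "squeeze" is the grip in N (left out, the last holds). Time passes only in rows, so rows that do not move let the fingers close. It gives the time, the measured TCP pose, the force and the opening at its end, in the units of the state.
- state(): the state, without advancing time (a new reading comes with each control period).
- read_camera(name): name is "scene" or "side" or "wrist"; returns the picture (420x560x3 uint8, blue, green, red); there is no depth.
- camera_model(name): a dict with "vertical_fov" (degrees; the focal length in pixels is half the picture's height over the tangent of half this angle, whatever the lens; pixels are square), "cx", "cy" (the principal point, pixels), "R" (3x3) and "t" (3): a world point X has camera coordinates R X + t. Camera axes: x right, y down, z forward; pixel columns grow to the right and rows downward; lengths in m; the calibration is good to about 2 mm. A picture is of the moment at which its call begins: read the wrist's pose just before it. camera_model takes no time and is no camera call; for the wrist camera it gives the pose at the moment of the call.
- close_job(): hands the job in, once; it reports no verdict.
The state is a dict: "t": time; "qpos": joint angles; "qd": joint speeds; "tau": joint torques, N m; "tcp_pos": TCP position; "ee_rot": TCP orientation; "contact_force": force on the tool from outside, world axes, zero at the start; "moment": the same for the moment, N m; "width": finger opening in m.
Only numpy, scipy, OpenCV 4.12 (cv2) and the standard library are available. Lean on these libraries where they do the work, as an engineer would, in place of code of your own. Each camera call takes 0.05 s, during which the arm holds its last target.

## Working session

There is one attempt and no reset: what is moved stays moved. The work goes in short steps, Python scripts to look and compute and a tool call to move; the robot and the scene stay as the last step left them, time stands still between calls to the robot, and variables do not carry over. Pictures are saved under pics/ and viewed, and the job is handed in when it is done.

Besides the shell and the picture viewer there is one more tool, called after "Request:" as name(argument=value, ...), one argument or row to a line, values as JSON. play_rows: Moves the arm, as the interface text tells. Its arguments: {"type":"object","properties":{"deltas":{"type":"string"},"squeeze":{"type":"number"}},"required":["deltas"]}

```bash
ls; mkdir -p pics; python3 - <<'E'
from workcell import *
import cv2,numpy as np
print(state())
for n in("scene","side","wrist"):
    m=camera_model(n);print(n,m)
    cv2.imwrite(f"pics/{n}0.png",read_camera(n))
E
```

```text
pics
{'t': 0.0, 'qpos': array([-77.45837008,  26.89991837,  -2.78473522,  87.87549032,
         1.37928652,  65.37371272,  -4.71671312]), 'qd': array([ 0.03344335,  0.0586643 ,  0.02367392, -0.02611419, -0.00053736,
       -0.03668828,  0.08732573]), 'tau': array([-1.46494211e-03, -5.10296023e+01, -4.68918518e-02, -2.37714833e+01,
        1.07258081e-02,  7.75419379e-03, -6.09824298e-06]), 'tcp_pos': array([0.16546421, 0.65415368, 0.40361728]), 'ee_rot': array([-1.79884392e+02,  2.65404359e-03,  1.65802853e+02]), 'contact_force': array([-1.10323321, -0.21807343, -0.77713397]), 'moment': array([ 0.01352713, -0.02002681, -0.04019095]), 'width': 0.08533036689420219}
scene {'vertical_fov': 51.11320482385209, 'cx': 284.53405460471674, 'cy': 213.50706767853387, 'R': array([[ 6.25761975e-01,  7.80013683e-01,  7.77993550e-04],
       [ 5.01641767e-01, -4.01675350e-01, -7.66167378e-01],
       [-5.97308537e-01,  4.79828685e-01, -6.42640603e-01]]), 't': array([-0.32447335, -0.21961682,  1.22128812])}
side {'vertical_fov': 45.950452134666094, 'cx': 280.7044555801485, 'cy': 211.40371007990575, 'R': array([[ 0.97172104, -0.23592267, -0.00993509],
       [-0.14377274, -0.55774812, -0.81746341],
       [ 0.18731687,  0.7957748 , -0.57589484]]), 't': array([-0.52734436,  0.13773778,  1.00409245])}
wrist {'vertical_fov': 65.9108169445213, 'cx': 280.14197988201585, 'cy': 211.89946728865593, 'R': array([[ 0.2461892 ,  0.96922101, -0.00122696],
       [ 0.92620157, -0.2348886 ,  0.29492034],
       [ 0.28555479, -0.07374262, -0.95552106]]), 't': array([-0.6728342 , -0.03853915,  0.38018946])}
```

View pics/scene0.png

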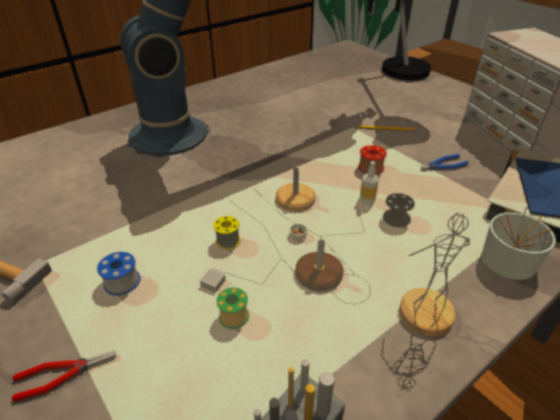

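View pics/side0.png

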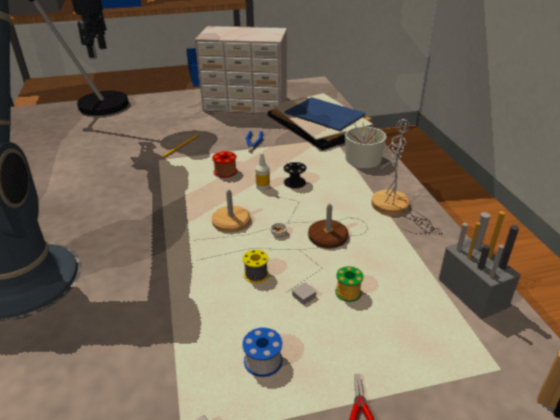

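View pics/wrist0.png

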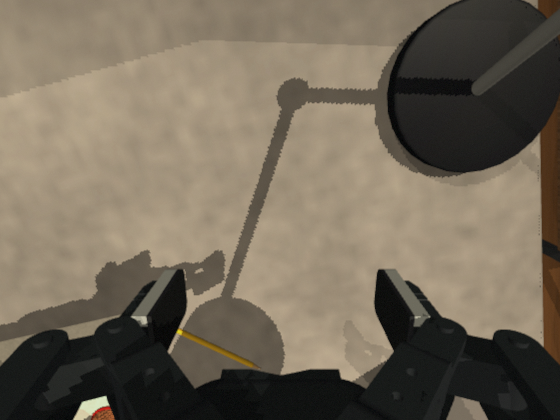

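The scene view shows red (372,158), yellow (227,225), blue (118,267) and green (232,300), with the beech stand at (295,195) and the walnut stand at (319,270). Bystanders are the black spool (400,205) and the glue bottle (370,185). The same things appear in the side view. I'll measure the top flanges and stands in both views.

```bash
cat > h.py <<'E'
import cv2,numpy as np
from workcell import *
def ray(m,u,v):
    f=210/np.tan(np.radians(m["vertical_fov"]/2))
    R=np.array(m["R"]);t=np.array(m["t"])
    return -R.T@t, R.T@np.array([(u-m["cx"])/f,(v-m["cy"])/f,1])
def onz(m,u,v,z):
    c,d=ray(m,u,v); return c+d*(z-c[2])/d[2]
def proj(m,X):
    f=210/np.tan(np.radians(m["vertical_fov"]/2))
    c=np.array(m["R"])@np.array(X)+np.array(m["t"]); return f*c[0]/c[2]+m["cx"],f*c[1]/c[2]+m["cy"]
HUE={"blue":(100,125,120,60),"yellow":(24,33,150,100),"red":(0,6,150,60),"green":(45,80,120,50)}
def mask(im,c):
    h=cv2.cvtColor(im,cv2.COLOR_BGR2HSV);a,b,s,v=HUE[c]
    return cv2.inRange(h,(a,s,v),(b,255,255))
def comp(k,near,rad=30):
    k=k.copy(); z=np.zeros_like(k);cv2.circle(z,tuple(map(int,near)),rad,255,-1);return k&z
E
python3 - <<'E'
from h import *
P={"scene":dict(blue=(118,267),yellow=(227,225),red=(372,154),green=(232,298)),
"side":dict(blue=(262,344),yellow=(256,258),red=(225,158),green=(349,275))}
out={}
for n in P:
    im=cv2.imread(f"pics/{n}0.png");m=camera_model(n);big=[]
    for c,p in P[n].items():
        k=comp(mask(im,c),p)
        # rectify onto plane z=.046: contour points -> enclosing circle
        ys,xs=np.nonzero(k)
        pts=np.array([onz(m,x,y,.046)[:2] for x,y in zip(xs,ys)],np.float32)
        crop=im[p[1]-30:p[1]+30,p[0]-30:p[0]+30]; kk=k[p[1]-30:p[1]+30,p[0]-30:p[0]+30]
        big.append(np.vstack([crop,cv2.cvtColor(kk,cv2.COLOR_GRAY2BGR)]))
        (cx,cy),r=cv2.minEnclosingCircle(pts*1000)
        print(n,c,len(xs),round(cx),round(cy),"r",round(r,1))
    cv2.imwrite(f"pics/crops_{n}.png",cv2.resize(np.hstack(big),None,fx=3,fy=3,interpolation=0))
E
```

```text
scene blue 536 436 -317 r 31.9
scene yellow 342 466 -106 r 26.8
scene red 266 487 310 r 55.0
scene green 351 642 -200 r 36.7
side blue 830 434 -330 r 45.8
side yellow 349 461 -126 r 46.3
side red 249 459 285 r 69.0
side green 320 620 -218 r 45.4
```

```bash
python3 - <<'E'
import cv2
a=cv2.imread("pics/crops_scene.png");b=cv2.imread("pics/crops_side.png")
import numpy as np
cv2.imwrite("pics/c.png",cv2.resize(np.vstack([a,b]),(720,600),interpolation=1)) 
a=cv2.imread("pics/scene0.png")[160:300,270:350];b=cv2.imread("pics/side0.png")[180:250,200:360]
cv2.imwrite("pics/st1.png",cv2.resize(a,None,fx=4,fy=4,interpolation=2));cv2.imwrite("pics/st2.png",cv2.resize(b,None,fx=5,fy=5,interpolation=2))
E
```

```text
(no output)
```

View pics/c.png

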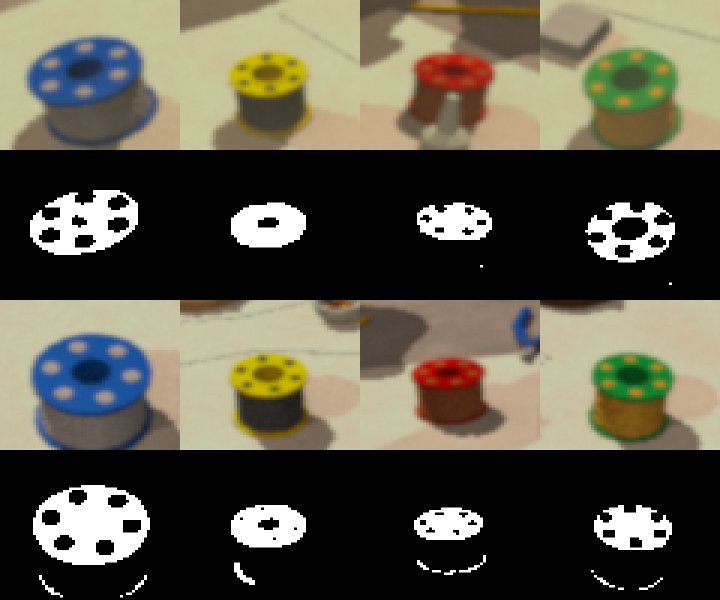

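View pics/st1.png

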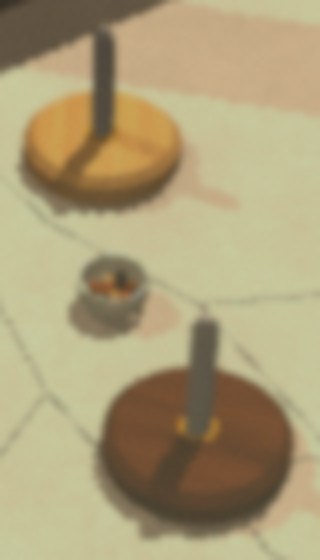

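View pics/st2.png

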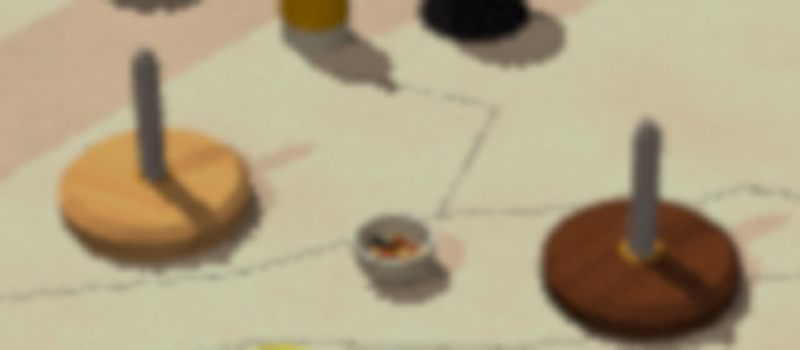

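The crops show clean top flanges; the bottom-rim specks must be dropped. Next: largest component only, plus the stand posts (foot at z=18 mm, tip at z=88 mm).

```bash
python3 - <<'E'
from h import *
P={"scene":dict(blue=(118,267),yellow=(227,225),red=(372,154),green=(232,298)),
"side":dict(blue=(262,344),yellow=(256,258),red=(225,158),green=(349,275))}
def tri(n1,p1,n2,p2):
    (c1,d1),(c2,d2)=ray(camera_model(n1),*p1),ray(camera_model(n2),*p2)
    d1/=np.linalg.norm(d1);d2/=np.linalg.norm(d2)
    s=np.linalg.lstsq(np.c_[d1,-d2],c2-c1,rcond=None)[0]
    a,b=c1+s[0]*d1,c2+s[1]*d2
    return ((a+b)/2*1000).round(1), round(np.linalg.norm(a-b)*1000,1)
C={}
for n in P:
    im=cv2.imread(f"pics/{n}0.png");m=camera_model(n)
    for c,p in P[n].items():
        k=comp(mask(im,c),p)
        N,l,st,_=cv2.connectedComponentsWithStats(k)
        k=((l==1+np.argmax(st[1:,4]))*255).astype(np.uint8)
        ys,xs=np.nonzero(k)
        h=cv2.convexHull(np.c_[xs,ys]).astype(np.float32)
        pts=np.array([onz(m,x,y,.046)[:2] for x,y in h[:,0]],np.float32)*1000
        e=cv2.fitEllipse(pts)
        C[n,c]=cv2.fitEllipse(h)[0]
        print(n,c,np.round(e[0]),"axes",np.round(e[1]),np.round(C[n,c],1))
for c in P["scene"]: print(c,tri("scene",C["scene",c],"side",C["side",c]))
S=lambda x,y:(270+x/4-.4,160+y/4-.4); D=lambda x,y:(200+x/5-.4,180+y/5-.4)
for nm,a,b in [("beechtip",S(103,28),D(145,50)),("beechfoot",S(103,134),D(153,178)),("waltip",S(205,320),D(648,121)),("walfoot",S(199,433),D(643,252))]:
    z=.088 if "tip" in nm else .020
    print(nm,tri("scene",a,"side",b),(onz(camera_model("scene"),*a,z)*1000).round(),(onz(camera_model("side"),*b,z)*1000).round())
E
```

```text
scene blue [ 436. -317.] axes [62. 63.] [115.8 265.3]
scene yellow [ 466. -106.] axes [50. 54.] [225.9 224.8]
scene red [466. 318.] axes [61. 71.] [373.1 152.4]
scene green [ 630. -200.] axes [48. 50.] [231.7 300.1]
side blue [ 435. -317.] axes [63. 66.] [261.9 343.6]
side yellow [ 465. -105.] axes [50. 53.] [254.9 258.1]
side red [465. 318.] axes [60. 73.] [223.9 157.4]
side green [ 628. -200.] axes [48. 51.] [349.6 275.8]
blue (array([ 434.8, -317.3,   44.6]), np.float64(0.7))
yellow (array([ 465.3, -105.1,   44.8]), np.float64(0.9))
red (array([465.1, 318.8,  44.8]), np.float64(0.5))
green (array([ 629. , -199.7,   44.6]), np.float64(0.6))
beechtip (array([445.3,  88.3,  89.6]), np.float64(0.1)) [443.  90.  88.] [446.  91.  88.]
beechfoot (array([444.4,  90.8,  17.2]), np.float64(0.8)) [448.  88.  20.] [444.  87.  20.]
waltip (array([645.6, -20.2,  87.9]), np.float64(1.4)) [646. -21.  88.] [646. -19.  88.]
walfoot (array([647. , -20. ,  16.9]), np.float64(1.7)) [650. -23.  20.] [646. -23.  20.]
```

Both views agree to within 1–2 mm: blue (435,-317), yellow (465,-105), red (465,318), green (629,-200), beech (445,89.5), walnut (646,-20). All heights and diameters are as stated. Next I'll check the neighbours for finger clearance and work out the move to blue.

```bash
cat >> h.py <<'E'
def togo(x,y,z,yaw,s=None):
    """cm and degrees, tool axes, turn first then shift"""
    s=s or state(); p=s["tcp_pos"]; w=s["ee_rot"][2]
    d=(np.array([x,y,z])-p)*100; dy=(yaw-w+180)%360-180
    o=[]
    for a in (w,yaw):
        c,sn=np.cos(np.radians(a)),np.sin(np.radians(a))
        o.append((round(d[0]*c+d[1]*sn,2),round(d[0]*sn-d[1]*c,2),round(-d[2],2)))
    print("tool shift if unturned",o[0],"if turned first",o[1],"yaw to add",round(dy,1),"tool-turn sign: world yaw + = tool z -")
E
python3 - <<'E'
from h import *
m,n=camera_model("scene"),camera_model("side")
for nm,a,b,z in [("glue foot/body",(370,196),(262,185),.005),("glue top",(372,164),(262,155),.101),("black top",(400,201),(295,169),.046),("bowl",(298,232),(279,229),.02),("block",(212,280),(304,292),.01)]:
    print(nm,(onz(m,*a,z)*1000).round(),(onz(n,*b,z)*1000).round())
togo(.435,-.317,.40,180)
E
```

```text
glue foot/body [547. 226.   5.] [547. 221.   5.]
glue top [552. 210. 101.] [547. 205. 101.]
black top [631. 219.  46.] [632. 211.  46.]
bowl [550.   9.  20.] [541.   8.  20.]
block [ 543. -189.   10.] [ 544. -186.   10.]
tool shift if unturned (np.float64(-49.95), np.float64(-87.54), np.float64(0.39)) if turned first (np.float64(-26.95), np.float64(-97.12), np.float64(0.39)) yaw to add 14.2 tool-turn sign: world yaw + = tool z -
```

Request:
play_rows(
  deltas="-1.5 0 0 -7.1 8.5;-3 0 0 -7.1 8.5;-4 -2 0 0 8.5;-3.5 -3 0 0 8.5;-3.5 -3 0 0 8.5;-3 -3.5 0 0 8.5;-3 -3.5 0 0 8.5;-3 -3.5 0 0 8.5;-2 -4 0 0 8.5;-1 -4 0 0 8.5",
)

```text
t: 0.98
tcp_pos: [0.4227, 0.3999, 0.4043]
ee_rot: [-180.0, 0.1, 179.9]
contact_force: [0.3, -0.3, 0.8]
width: 0.0848
```

Request:
play_rows(
  deltas="0 -4.1 0 0 8.5;0 -4.1 0 0 8.5;0 -4.1 0 0 8.5;0 -4.1 0 0 8.5;0 -4.1 0 0 8.5;0 -4.1 0 0 8.5;0 -4.1 0 0 8.5;0 -4.1 0 0 8.5;0 -4.1 0 0 8.5;0 -4.1 0 0 8.5",
)

```text
t: 1.82
tcp_pos: [0.4197, -0.01, 0.4048]
ee_rot: [180.0, 0.0, -180.0]
contact_force: [1.6, 0.4, -0.5]
width: 0.0847
```

```bash
python3 - <<'E'
from h import *
s=state();print(s["t"],s["tcp_pos"],s["ee_rot"],s["qpos"],s["contact_force"])
togo(.435,-.317,.30,180)
E
```

```text
1.8167 [ 0.41967667 -0.01003379  0.40479339] [ 1.79973532e+02  2.41664685e-02 -1.79986185e+02] [-19.03861887   2.10304196  15.18437833 120.9767984   -0.68646144
  56.96950746  86.52376206] [ 1.56848613  0.3609452  -0.51975327]
tool shift if unturned (np.float64(-1.52), np.float64(-30.7), np.float64(10.48)) if turned first (np.float64(-1.53), np.float64(-30.7), np.float64(10.48)) yaw to add -0.0 tool-turn sign: world yaw + = tool z -
```

Request:
play_rows(
  deltas="-0.3 -4 0 0 8.5;-0.3 -4 0.5 0 8.5;-0.3 -4 1 0 8.5;-0.3 -4 1.5 0 8.5;-0.3 -4 1.5 0 8.5;0 -4 1.5 0 8.5;0 -3 1.5 0 8.5;0 -2 1.5 0 8.5;0 -1.2 1 0 8.5;0 -0.5 0.5 0 8.5",
)

```text
t: 2.65
tcp_pos: [0.4343, -0.3138, 0.2992]
ee_rot: [-180.0, -0.2, 179.8]
contact_force: [0.9, -0.5, 0.7]
width: 0.085
```

```bash
python3 - <<'E'
from h import *
s=state();print(s["t"],s["tcp_pos"],s["ee_rot"],s["qpos"],s["contact_force"])
togo(.435,-.317,.183,180)
m=camera_model("wrist");im=read_camera("wrist");cv2.imwrite("pics/w1.png",im)
k=mask(im,"blue");N,l,st,_=cv2.connectedComponentsWithStats(k);k=((l==1+np.argmax(st[1:,4]))*255).astype(np.uint8)
ys,xs=np.nonzero(k);h=cv2.convexHull(np.c_[xs,ys])
pts=np.array([onz(m,x,y,.046)[:2] for x,y in h[:,0].astype(float)],np.float32)*1000
print(cv2.fitEllipse(pts),h[:,0].min(0),h[:,0].max(0))
E
```

```text
2.65 [ 0.43428388 -0.31376158  0.2992469 ] [-1.79996735e+02 -1.53708403e-01  1.79812422e+02] [ 10.18899313  22.31814086  26.71457652 114.15010671 -13.45455678
  46.63519832 134.31670047] [ 0.86337481 -0.49430121  0.68496054]
tool shift if unturned (np.float64(-0.07), np.float64(-0.32), np.float64(11.62)) if turned first (np.float64(-0.07), np.float64(-0.32), np.float64(11.62)) yaw to add 0.2 tool-turn sign: world yaw + = tool z -
((431.7709045410156, -318.4300231933594), (64.7933578491211, 72.17398834228516), 88.07164764404297) [231 167] [320 262]
```

View pics/w1.png

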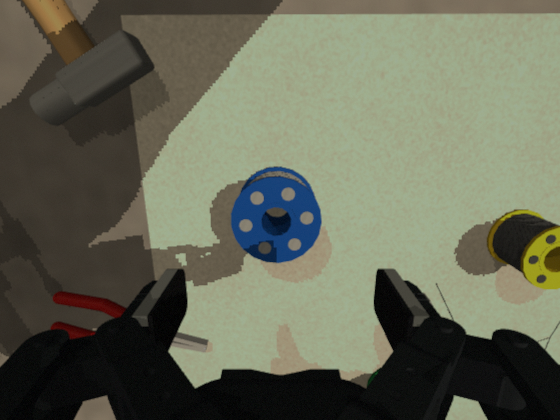

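Request:
play_rows(
  deltas="0 0 1 0 8.5;0 0 1.5 0 8.5;0 0 1.5 0 8.5;0 0 1 0 8.5;0 0 0.5 0 8.5;0 0 0 0 8.5",
)

```text
t: 3.2
tcp_pos: [0.4353, -0.3108, 0.245]
ee_rot: [179.9, -0.1, -179.9]
contact_force: [-0.3, -0.3, 0.7]
width: 0.085
```

```bash
python3 - <<'E'
from h import *
s=state();print(s["t"],s["tcp_pos"],s["ee_rot"],s["qpos"],s["contact_force"])
togo(.435,-.3175,.183,180)
E
```

```text
3.2 [ 0.43530394 -0.31081563  0.24501334] [ 1.79922729e+02 -8.22153774e-02 -1.79917678e+02] [ 12.11451024  26.87994548  24.27508383 116.36206441 -16.77432443
  40.17426045 137.10119164] [-0.27998313 -0.26690637  0.73177689]
tool shift if unturned (np.float64(0.03), np.float64(-0.67), np.float64(6.2)) if turned first (np.float64(0.03), np.float64(-0.67), np.float64(6.2)) yaw to add -0.1 tool-turn sign: world yaw + = tool z -
```

Request:
play_rows(
  deltas="0 -0.4 1 0 8.5;0 -0.3 1.5 0 8.5;0 0 1.5 0 8.5;0 0 1.2 0 8.5;0 0 0.7 0 8.5;0 0 0.3 0 8.5;0 0 0 0 8.5",
)

```text
t: 3.78
tcp_pos: [0.4352, -0.3188, 0.1833]
ee_rot: [180.0, -0.0, -180.0]
contact_force: [0.3, 0.1, -0.6]
width: 0.0848
```

Request:
play_rows(
  deltas="0 0 0 0 5.5;0 0 0 0 5.5;0 0 0 0 5.5;0 0 0 0 5.5;0 0 0 0 5.5;0 0 0 0 5.5",
  squeeze=50,
)

```text
t: 4.28
tcp_pos: [0.4355, -0.3188, 0.1848]
ee_rot: [180.0, 0.1, -180.0]
contact_force: [-1.0, 0.8, 5.4]
width: 0.0642
```

Request:
play_rows(
  deltas="0 0 -0.5 0 5.5;0 0 -1 0 5.5;0 0 -2 0 5.5;0 0 -2 0 5.5;0 0 -2 0 5.5;0 0 -2 0 5.5;0 0 -1.5 0 5.5;0 0 -1 0 5.5;0 0 -0.5 0 5.5;0 0 0 0 5.5",
)

```text
t: 5.12
tcp_pos: [0.4352, -0.3189, 0.3097]
ee_rot: [-180.0, 0.1, -180.0]
contact_force: [-0.5, 0.2, -4.4]
width: 0.0642
```

```bash
python3 - <<'E'
from h import *
s=state();print(s["t"],s["tcp_pos"],s["ee_rot"],s["qpos"],s["contact_force"],s["moment"],s["width"])
for n in("scene","side","wrist"): cv2.imwrite(f"pics/{n}2.png",read_camera(n))
a=cv2.imread("pics/scene2.png");b=cv2.imread("pics/side2.png")
x,y=map(int,proj(camera_model("scene"),(.435,-.317,.16)));c=a[max(0,y-60):y+60,max(0,x-60):x+80]
x,y=map(int,proj(camera_model("side"),(.435,-.317,.16)));d=b[max(0,y-60):y+60,max(0,x-60):x+80]
cv2.imwrite("pics/h2.png",cv2.resize(np.hstack([c[:120,:140],d[:120,:140]]),None,fx=2.8,fy=2.8))
togo(.646,-.020,.305,180)
E
```

```text
5.1167 [ 0.43523348 -0.31891479  0.30973259] [-1.79962688e+02  8.40383960e-02 -1.79993444e+02] [ 10.25932717  21.77603226  27.17116803 113.24196895 -13.23039432
  47.86914851 134.69857715] [-0.45216941  0.2283922  -4.3755414 ] [-0.0065347  -0.03971856  0.00520038] 0.06424108125030688
tool shift if unturned (np.float64(-21.12), np.float64(29.84), np.float64(0.29)) if turned first (np.float64(-21.11), np.float64(29.85), np.float64(0.29)) yaw to add -0.0 tool-turn sign: world yaw + = tool z -
```

View pics/h2.png

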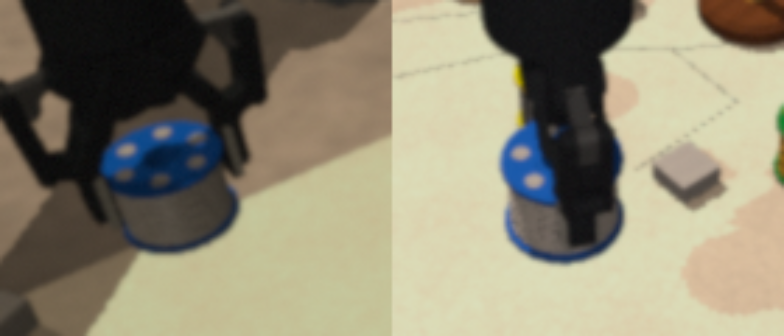

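View pics/wrist2.png

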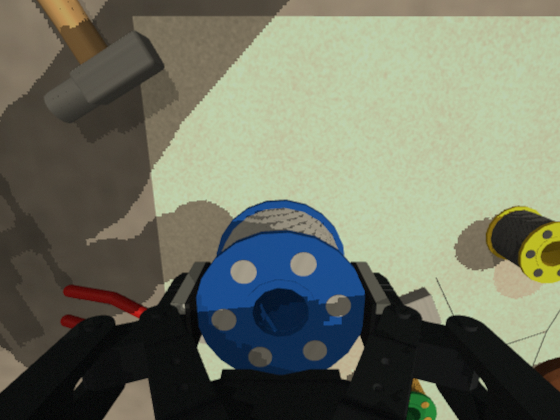

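The blue spool is held by its top flange and looks upright. I'll check its offset and tilt with the wrist view.

```bash
cat >> h.py <<'E'
def held(im,m,c,ztop,R,h=.046,minarea=300):
    k=cv2.morphologyEx(mask(im,c),cv2.MORPH_CLOSE,np.ones((3,3)))
    N,l,st,_=cv2.connectedComponentsWithStats(k);k=((l==1+np.argmax(st[1:,4]))*255).astype(np.uint8)
    return k
E
python3 - <<'E'
from h import *
m=camera_model("wrist");im=cv2.imread("pics/wrist2.png");s=state();T=s["tcp_pos"]
k=mask(im,"blue")
# lower (near) edge & side edges of top flange; upper edge of bottom flange per column
cols={}
for x in (250,265,281,295,310):
    ys=np.nonzero(k[:,x])[0]; 
    runs=np.split(ys,np.where(np.diff(ys)>8)[0]+1); print(x,[(r[0],r[-1]) for r in runs])
for zt in (-.135,-.137,-.139):
  top=T+[0,0,zt]
  a=np.linspace(0,2*np.pi,361)
  for nm,dz,r in(("top",0,.033),("bot",-.046,.033),("bore",0,.011)):
    p=np.array([proj(m,top+[r*np.cos(t),r*np.sin(t),dz]) for t in a]);print(zt,nm,p.min(0).round(1),p.max(0).round(1))
E
```

```text
250 [(np.int64(208), np.int64(215)), (np.int64(236), np.int64(261)), (np.int64(283), np.int64(349)), (np.int64(363), np.int64(367))]
265 [(np.int64(202), np.int64(208)), (np.int64(232), np.int64(292)), (np.int64(312), np.int64(318)), (np.int64(333), np.int64(347)), (np.int64(367), np.int64(370))]
281 [(np.int64(201), np.int64(207)), (np.int64(231), np.int64(288)), (np.int64(310), np.int64(310)), (np.int64(330), np.int64(373))]
295 [(np.int64(202), np.int64(209)), (np.int64(232), np.int64(253)), (np.int64(274), np.int64(292)), (np.int64(309), np.int64(309)), (np.int64(327), np.int64(371))]
310 [(np.int64(208), np.int64(214)), (np.int64(236), np.int64(253)), (np.int64(275), np.int64(340)), (np.int64(361), np.int64(368))]
-0.135 top [196.2 238.8] [371.2 389.4]
-0.135 bot [218.3 203.4] [346.9 320.3]
-0.135 bore [254.6 294.4] [312.8 344.3]
-0.137 top [197.5 236.7] [369.7 385.4]
-0.137 bot [219.  202.3] [346.1 318.1]
-0.137 bore [255.  291.5] [312.3 340.9]
-0.139 top [198.7 234.6] [368.4 381.6]
-0.139 bot [219.7 201.2] [345.4 315.9]
-0.139 bore [255.4 288.8] [311.8 337.5]
```

Request:
play_rows(
  deltas="-0.6 0.8 0 0 5.5;-1.2 1.8 0 0 5.5;-2 2.8 0 0 5.5;-2.2 3.1 0 0 5.5;-2.2 3.1 0 0 5.5;-2.2 3.1 0 0 5.5;-2.2 3.1 0 0 5.5;-2.2 3.1 0 0 5.5;-2.2 3.1 0 0 5.5;-1.8 2.6 0 0 5.5",
)

```text
t: 6.1
tcp_pos: [0.6246, -0.0486, 0.3076]
ee_rot: [179.9, -0.1, -179.8]
contact_force: [-0.6, 0.8, -4.3]
width: 0.0637
```

Request:
play_rows(
  deltas="-1.2 1.7 0 0 5.5;-0.8 1 0 0 5.5;-0.3 0.6 0 0 5.5;0 0 0 0 5.5;0 0 0 0 5.5",
)

```text
t: 6.52
tcp_pos: [0.6455, -0.0212, 0.3083]
ee_rot: [-179.9, -0.1, 179.9]
contact_force: [-0.9, -0.1, -4.2]
width: 0.064
```

```bash
python3 - <<'E'
from h import *
s=state();print(s["t"],s["tcp_pos"],s["ee_rot"],s["qpos"],s["contact_force"],s["width"])
togo(.6465,-.020,.270,180)
E
```

```text
6.5167 [ 0.64552451 -0.0211967   0.30832916] [-1.79935950e+02 -1.00473835e-01  1.79911428e+02] [-18.04862243  30.62386862  22.84434609  98.59622322 -14.11451094
  53.73187001 100.26983452] [-0.87146963 -0.07939304 -4.24720299] 0.06404730200339914
tool shift if unturned (np.float64(-0.1), np.float64(0.12), np.float64(3.83)) if turned first (np.float64(-0.1), np.float64(0.12), np.float64(3.83)) yaw to add 0.1 tool-turn sign: world yaw + = tool z -
```

Request:
play_rows(
  deltas="-0.1 0.1 0.6 0 5.5;0 0 1 0 5.5;0 0 0.8 0 5.5;0 0 0.4 0 5.5;0 0 0 0 5.5",
)

```text
t: 6.93
tcp_pos: [0.6464, -0.0192, 0.2789]
ee_rot: [-180.0, -0.2, 180.0]
contact_force: [-0.1, -0.0, -4.5]
width: 0.0643
```

```bash
python3 - <<'E'
from h import *
s=state();print(s["t"],s["tcp_pos"])
for n in("scene","side"):
    im=read_camera(n);cv2.imwrite(f"pics/{n}3.png",im)
    x,y=map(int,proj(camera_model(n),(.646,-.02,.09)));c=im[y-55:y+55,x-65:x+65]
    cv2.imwrite(f"pics/{n}3c.png",c)
cv2.imwrite("pics/h3.png",cv2.resize(np.hstack([cv2.imread("pics/scene3c.png"),cv2.imread("pics/side3c.png")]),None,fx=3,fy=3,interpolation=2))
E
```

```text
6.9333 [ 0.64638691 -0.01922861  0.27893285]
```

View pics/h3.png

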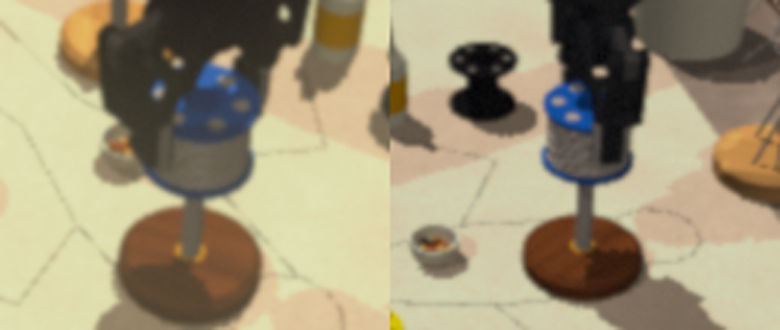

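Request:
play_rows(
  deltas="0 0 0.5 0 5.5;0 0 0.8 0 5.5;0 0 0.8 0 5.5;0 0 0.8 0 5.5;0 0 0.8 0 5.5;0 0 0.6 0 5.5;0 0 0.3 0 5.5;0 0 0 0 5.5",
)

```text
t: 7.7
tcp_pos: [0.6469, -0.0188, 0.2336]
ee_rot: [-180.0, -0.1, -180.0]
contact_force: [-0.5, 0.8, -4.5]
width: 0.0645
```

Request:
play_rows(
  deltas="0 -0.1 0.5 0 5.5;0 0 0.7 0 5.5;0 0 0.7 0 5.5;0 0 0.5 0 5.5;0 0 0.3 0 5.5;0 0 0 0 5.5",
)

```text
t: 8.2
tcp_pos: [0.6469, -0.0197, 0.2068]
ee_rot: [180.0, -0.1, -180.0]
contact_force: [-0.4, 0.6, -3.6]
width: 0.0643
```

Request:
play_rows(
  deltas="0 0 0.2 0 5.5;0 0 0.2 0 5.5;0 0 0.1 0 5.5;0 0 0 0 5.5",
)

```text
t: 8.53
tcp_pos: [0.6473, -0.0198, 0.203]
ee_rot: [180.0, 0.0, -180.0]
contact_force: [0.0, -0.2, -4.5]
width: 0.0639
```

Request:
play_rows(
  deltas="0 0 0.1 0 5.5;0 0 0.1 0 5.5;0 0 0 0 5.5",
)

```text
t: 8.78
tcp_pos: [0.6474, -0.02, 0.2029]
ee_rot: [179.9, 0.0, 180.0]
contact_force: [-4.4, 0.6, 7.9]
width: 0.064
```

Request:
play_rows(
  deltas="0 0 0 0 7;0 0 0 0 8.5;0 0 0 0 8.5;0 0 0 0 8.5;0 0 -0.5 0 8.5;0 0 -1.5 0 8.5;0 0 -2.5 0 8.5;0 0 -3 0 8.5;0 0 -3 0 8.5;0 0 -2 0 8.5",
)

```text
t: 9.62
tcp_pos: [0.6478, -0.0202, 0.3292]
ee_rot: [180.0, 0.2, 180.0]
contact_force: [1.3, 0.2, 2.0]
width: 0.0846
```

```bash
python3 - <<'E'
from h import *
s=state();print(s["t"],s["tcp_pos"],s["qpos"],s["contact_force"])
togo(.465,-.1055,.300,180)
n="scene";im=read_camera(n)
x,y=map(int,proj(camera_model(n),(.646,-.02,.04)));cv2.imwrite("pics/h4.png",cv2.resize(im[y-55:y+55,x-65:x+65],None,fx=4,fy=4,interpolation=2))
E
```

```text
9.6167 [ 0.64777129 -0.02018369  0.32917783] [-18.46203031  29.45847834  23.32420597  97.40940441 -13.64092358
  55.72269831  99.83752805] [1.32259571 0.15539901 1.97118288]
tool shift if unturned (np.float64(18.27), np.float64(-8.54), np.float64(2.92)) if turned first (np.float64(18.28), np.float64(-8.53), np.float64(2.92)) yaw to add 0.0 tool-turn sign: world yaw + = tool z -
```

View pics/h4.png

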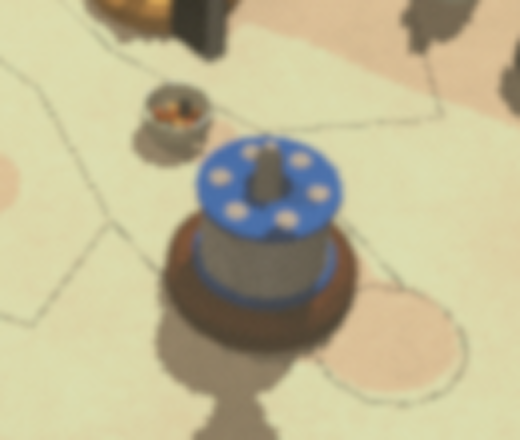

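The blue spool sits flat on the walnut base with the post through it. Next: yellow.

Request:
play_rows(
  deltas="0.8 -0.4 0 0 8.5;2 -0.9 0 0 8.5;3 -1.4 0 0 8.5;3 -1.4 0.5 0 8.5;3 -1.4 1 0 8.5;3 -1.4 1.5 0 8.5;2 -1 1.5 0 8.5;1.1 -0.5 1.5 0 8.5;0.4 -0.1 1 0 8.5;0 0 0.5 0 8.5",
)

```text
t: 10.5
tcp_pos: [0.4613, -0.1054, 0.2489]
ee_rot: [180.0, -0.3, 179.9]
contact_force: [-0.5, 0.4, -0.2]
width: 0.0847
```

Request:
play_rows(
  deltas="0 0 0 0 8.5;0 0 0 0 8.5",
)

```text
t: 10.67
tcp_pos: [0.4645, -0.1047, 0.2507]
ee_rot: [180.0, -0.0, -180.0]
contact_force: [0.2, 0.7, 0.8]
width: 0.0849
```

```bash
python3 - <<'E'
from h import *
togo(.4653,-.1053,.178,180);print(state()["tcp_pos"])
E
```

```text
tool shift if unturned (np.float64(-0.08), np.float64(-0.06), np.float64(7.27)) if turned first (np.float64(-0.08), np.float64(-0.06), np.float64(7.27)) yaw to add -0.0 tool-turn sign: world yaw + = tool z -
[ 0.46445031 -0.10467862  0.250651  ]
```

Request:
play_rows(
  deltas="-0.1 0 1 0 8.5;0 0 1.5 0 8.5;0 0 1.7 0 8.5;0 0 1.5 0 8.5;0 0 1 0 8.5;0 0 0.5 0 8.5;0 0 0 0 8.5;0 0 0 0 8.5",
)

```text
t: 11.33
tcp_pos: [0.4655, -0.1049, 0.179]
ee_rot: [-180.0, 0.0, 180.0]
contact_force: [0.1, -0.2, -0.1]
width: 0.085
```

Request:
play_rows(
  deltas="0 0 0 0 4;0 0 0 0 4;0 0 0 0 4;0 0 0 0 4;0 0 0 0 4;0 0 0 0 4;0 0 0 0 4",
  squeeze=40,
)

```text
t: 11.92
tcp_pos: [0.4656, -0.105, 0.1796]
ee_rot: [180.0, 0.1, -180.0]
contact_force: [-0.7, 0.1, 6.7]
width: 0.05
```

Request:
play_rows(
  deltas="0 0 -0.5 0 4;0 0 -1 0 4;0 0 -2 0 4;0 0 -2 0 4;0 0 -2 0 4;0 0 -2 0 4;0 0 -2 0 4;0 0 -1.5 0 4;0 0 -1 0 4;0 0 0 0 4",
)

```text
t: 12.75
tcp_pos: [0.4656, -0.1051, 0.321]
ee_rot: [180.0, 0.2, -180.0]
contact_force: [0.9, -0.2, -2.2]
width: 0.0503
```

```bash
cat >> h.py <<'E'
def heldcheck(c,tcp2c,R,name):
    m=camera_model("wrist");s=state();T=s["tcp_pos"];im=read_camera("wrist");cv2.imwrite(f"pics/{name}.png",im)
    k=mask(im,c);print("tcp",T,"w",s["width"],"F",s["contact_force"].round(1))
    for x in (270,281,290):
        ys=np.nonzero(k[:,x])[0]; runs=np.split(ys,np.where(np.diff(ys)>8)[0]+1); print(x,[(int(r[0]),int(r[-1])) for r in runs])
    top=T-[0,0,tcp2c-.023];a=np.linspace(0,2*np.pi,361)
    for nm,dz,r in(("top",0,R),("bot",-.046,R),("bore",0,.011)):
        p=np.array([proj(m,top+[r*np.cos(t),r*np.sin(t),dz]) for t in a]);print(nm,p.min(0).round(1),p.max(0).round(1))
E
python3 - <<'E'
from h import *
heldcheck("yellow",.1565,.026,"w4")
togo(.646,-.020,.320,180)
E
```

```text
tcp [ 0.46556942 -0.10505271  0.32098514] w 0.050311715815902436 F [ 0.9 -0.2 -2.2]
270 [(219, 226), (258, 297), (351, 351)]
281 [(218, 225), (258, 296), (353, 353)]
290 [(218, 226), (257, 297), (352, 354)]
top [214.3 257. ] [353.9 376.5]
bot [231.8 216. ] [334.1 308.8]
bore [254.6 294.7] [313.5 345.1]
tool shift if unturned (np.float64(-18.09), np.float64(8.48), np.float64(-0.03)) if turned first (np.float64(-18.08), np.float64(8.48), np.float64(-0.03)) yaw to add -0.0 tool-turn sign: world yaw + = tool z -
```

View pics/w4.png

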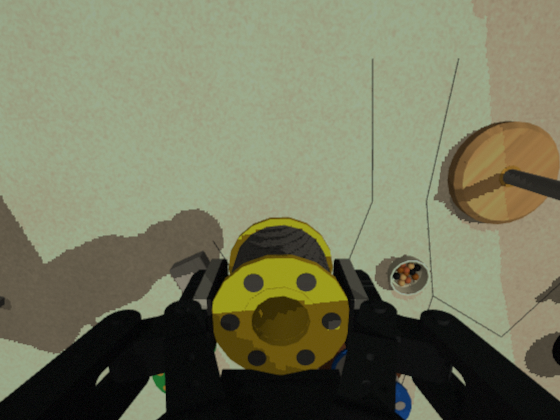

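Yellow is held upright and matches the prediction within about 2 px. On to the walnut post.

Request:
play_rows(
  deltas="-0.6 0.3 0 0 4;-1.4 0.7 0 0 4;-2 0.9 0 0 4;-2.4 1.1 0 0 4;-2.6 1.2 0 0 4;-2.6 1.2 0 0 4;-2.4 1.1 0 0 4;-2 0.9 0 0 4;-1.4 0.7 0 0 4;-0.7 0.4 0 0 4",
)

```text
t: 13.63
tcp_pos: [0.6479, -0.0177, 0.3165]
ee_rot: [180.0, -0.1, -179.9]
contact_force: [0.0, 0.7, -2.4]
width: 0.0498
```

Request:
play_rows(
  deltas="0 0 0.5 0 4;0 0 0.5 0 4;0 0 0 0 4;0 0 0 0 4",
)

```text
t: 13.97
tcp_pos: [0.645, -0.0208, 0.3079]
ee_rot: [-180.0, -0.2, 179.9]
contact_force: [-0.3, 0.5, -2.4]
width: 0.0498
```

```bash
python3 - <<'E'
from h import *
togo(.646,-.020,.290,180);print(state()["tcp_pos"])
E
```

```text
tool shift if unturned (np.float64(-0.1), np.float64(0.08), np.float64(1.79)) if turned first (np.float64(-0.1), np.float64(0.08), np.float64(1.79)) yaw to add 0.1 tool-turn sign: world yaw + = tool z -
[ 0.64503833 -0.02075373  0.30791761]
```

Request:
play_rows(
  deltas="-0.1 0.1 0.7 0 4;0 0 1 0 4;0 0 0.8 0 4;0 0 0.4 0 4;0 0 0 0 4;0 0 0 0 4",
)

```text
t: 14.47
tcp_pos: [0.6471, -0.0189, 0.2793]
ee_rot: [-180.0, -0.1, 180.0]
contact_force: [-0.4, -0.1, -2.0]
width: 0.05
```

```bash
cat >> h.py <<'E'
def look(P,name,w=65):
    o=[]
    for n in("scene","side"):
        im=read_camera(n);x,y=map(int,proj(camera_model(n),P));o.append(im[y-55:y+55,x-w:x+w])
    cv2.imwrite(f"pics/{name}.png",cv2.resize(np.hstack(o),None,fx=3,fy=3,interpolation=2))
E
python3 - <<'E'
from h import *
print(state()["tcp_pos"]);look((.646,-.02,.08),"h5")
E
```

```text
[ 0.64711493 -0.01888288  0.27934665]
```

View pics/h5.png

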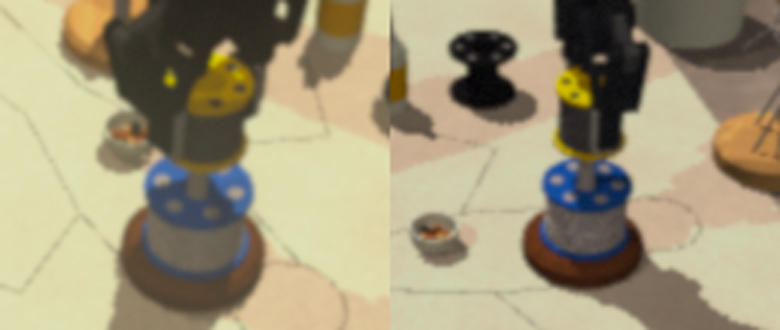

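Request:
play_rows(
  deltas="0.1 -0.1 0.5 0 4;0 0 0.6 0 4;0 0 0.6 0 4;0 0 0.6 0 4;0 0 0.5 0 4;0 0 0.2 0 4;0 0 0 0 4",
)

```text
t: 15.15
tcp_pos: [0.646, -0.0198, 0.2489]
ee_rot: [-180.0, -0.1, -180.0]
contact_force: [0.4, 0.0, -3.7]
width: 0.05
```

Request:
play_rows(
  deltas="0 0 0.2 0 4;0 0 0.2 0 4;0 0 0.1 0 4;0 0 0 0 4",
)

```text
t: 15.48
tcp_pos: [0.6462, -0.0198, 0.2447]
ee_rot: [180.0, -0.0, -180.0]
contact_force: [0.3, 0.2, -2.3]
width: 0.0504
```

Request:
play_rows(
  deltas="0 0 0.1 0 4;0 0 0.1 0 4;0 0 0 0 4",
)

```text
t: 15.73
tcp_pos: [0.6464, -0.0199, 0.2437]
ee_rot: [180.0, 0.0, 180.0]
contact_force: [-2.3, 0.4, 2.9]
width: 0.05
```

Request:
play_rows(
  deltas="0 0 0 0 6;0 0 0 0 8;0 0 0 0 8.5;0 0 0 0 8.5;0 0 0 0 8.5;0 0 -0.5 0 8.5;0 0 -1.5 0 8.5;0 0 -2.5 0 8.5;0 0 -3 0 8.5;0 0 -3 0 8.5",
)

```text
t: 16.57
tcp_pos: [0.646, -0.0199, 0.3489]
ee_rot: [-180.0, -0.1, 180.0]
contact_force: [0.1, 0.8, -0.4]
width: 0.085
```

Request:
play_rows(
  deltas="0 0 -2 0 8.5;0 2 0 0 8.5;0 4 0 0 8.5;1 4 0 0 8.5;2 4 0 0 8.5;2 4 0 0 8.5;2 4 0 0 8.5;2 4 0 0 8.5;2 3 0 0 8.5;2 2 0 0 8.5",
)

```text
t: 17.4
tcp_pos: [0.5199, 0.2831, 0.3682]
ee_rot: [179.9, 0.0, -179.8]
contact_force: [0.3, 0.2, -0.7]
width: 0.085
```

```bash
python3 - <<'E'
from h import *
s=state();print(s["t"],s["tcp_pos"],s["qpos"]);look((.646,-.02,.06),"h6")
togo(.465,.3185,.26,180)
E
```

```text
17.4 [0.51987986 0.28311398 0.36819761] [-48.75797851  21.67626956  21.03733475 102.93506944  -9.19745584
  56.98595181  66.18698653]
tool shift if unturned (np.float64(5.26), np.float64(3.43), np.float64(10.78)) if turned first (np.float64(5.29), np.float64(3.38), np.float64(10.78)) yaw to add -0.6 tool-turn sign: world yaw + = tool z -
```

View pics/h6.png

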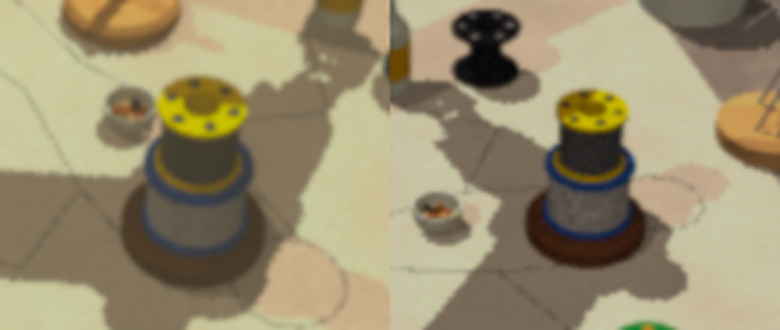

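The walnut stand is done: yellow is flat on blue. Now red.

Request:
play_rows(
  deltas="1.5 1 0.5 0 8.5;1.5 1 1 0 8.5;1.2 0.8 1.5 0 8.5;0.8 0.5 2 0 8.5;0.3 0.1 2 0 8.5;0 0 1.8 0 8.5;0 0 1.2 0 8.5;0 0 0.8 0 8.5;0 0 0 0 8.5;0 0 0 0 8.5",
)

```text
t: 18.33
tcp_pos: [0.4693, 0.3129, 0.2602]
ee_rot: [180.0, 0.0, 179.9]
contact_force: [0.6, -0.1, 0.4]
width: 0.0852
```

```bash
python3 - <<'E'
from h import *
print(state()["tcp_pos"]);togo(.465,.3185,.183,180)
E
```

```text
[0.46932496 0.31287826 0.26016936]
tool shift if unturned (np.float64(0.43), np.float64(0.56), np.float64(7.72)) if turned first (np.float64(0.43), np.float64(0.56), np.float64(7.72)) yaw to add 0.1 tool-turn sign: world yaw + = tool z -
```

Request:
play_rows(
  deltas="0.2 0.3 1 0 8.5;0.2 0.3 1.5 0 8.5;0 0 1.7 0 8.5;0 0 1.5 0 8.5;0 0 1.2 0 8.5;0 0 0.6 0 8.5;0 0 0.2 0 8.5;0 0 0 0 8.5;0 0 0 0 8.5",
)

```text
t: 19.08
tcp_pos: [0.4651, 0.3194, 0.1835]
ee_rot: [180.0, 0.1, 180.0]
contact_force: [-0.4, 0.7, 0.2]
width: 0.0852
```

Request:
play_rows(
  deltas="0 0 0 0 5.5;0 0 0 0 5.5;0 0 0 0 5.5;0 0 0 0 5.5;0 0 0 0 5.5;0 0 0 0 5.5",
  squeeze=50,
)

```text
t: 19.58
tcp_pos: [0.4651, 0.3193, 0.1842]
ee_rot: [179.9, 0.1, 180.0]
contact_force: [-1.0, -0.2, 5.4]
width: 0.0656
```

Request:
play_rows(
  deltas="0 0 -0.5 0 5.5;0 0 -1 0 5.5;0 0 -2 0 5.5;0 0 -2 0 5.5;0 0 -2 0 5.5;0 0 -2 0 5.5;0 0 -2 0 5.5;0 0 -1.5 0 5.5;0 0 -1 0 5.5;0 0 0 0 5.5",
)

```text
t: 20.42
tcp_pos: [0.4651, 0.3193, 0.3253]
ee_rot: [179.8, 0.2, 180.0]
contact_force: [0.4, 0.7, -4.8]
width: 0.0656
```

```bash
python3 - <<'E'
from h import *
heldcheck("red",.1615,.033,"w6")
togo(.445,.0895,.320,180)
E
```

```text
tcp [0.46507545 0.31933812 0.32531532] w 0.06561230473628715 F [ 0.4  0.7 -4.8]
270 [(201, 208), (231, 291), (311, 350), (367, 372)]
281 [(201, 207), (231, 289), (306, 373)]
290 [(201, 208), (231, 254), (272, 290), (303, 372)]
top [197.5 233.4] [368.1 380.8]
bot [218.7 199.7] [344.9 314.7]
bore [254.5 287.8] [311.2 336.7]
tool shift if unturned (np.float64(1.97), np.float64(-22.97), np.float64(0.38)) if turned first (np.float64(1.96), np.float64(-22.97), np.float64(0.38)) yaw to add -0.0 tool-turn sign: world yaw + = tool z -
```

View pics/w6.png

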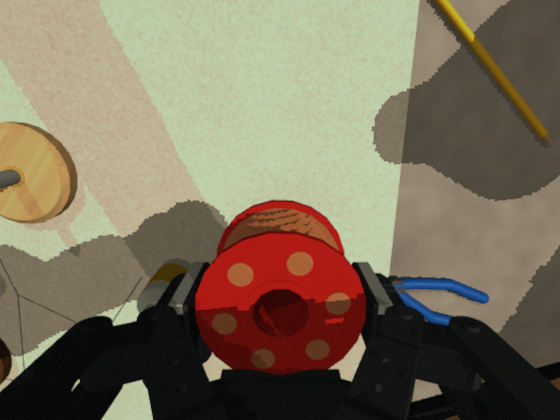

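Red is held with only a slight tilt, and the glue is undisturbed. Moving to the beech stand.

Request:
play_rows(
  deltas="0 -0.7 0 0 5.5;0.2 -1.8 0 0 5.5;0.3 -2.8 0 0 5.5;0.3 -3.2 0 0 5.5;0.3 -3.2 0 0 5.5;0.3 -3.2 0 0 5.5;0.3 -3 0 0 5.5;0.2 -2.5 0 0 5.5;0.1 -1.6 0 0 5.5;0 -0.7 0.3 0 5.5",
)

```text
t: 21.3
tcp_pos: [0.4438, 0.0888, 0.3191]
ee_rot: [-179.9, -0.1, 179.7]
contact_force: [-0.4, 0.3, -3.4]
width: 0.0654
```

Request:
play_rows(
  deltas="0 -0.3 0.8 0 5.5;0 0 1 0 5.5;0 0 0.8 0 5.5;0 0 0.4 0 5.5;0 0 0 0 5.5;0 0 0 0 5.5",
)

```text
t: 21.8
tcp_pos: [0.4447, 0.09, 0.2893]
ee_rot: [-180.0, -0.1, -179.9]
contact_force: [-0.0, 0.1, -3.6]
width: 0.0656
```

```bash
python3 - <<'E'
from h import *
print(state()["tcp_pos"]);look((.445,.0895,.09),"h7");togo(.445,.0895,.28,180)
E
```

```text
[0.44468549 0.0899768  0.2892839 ]
tool shift if unturned (np.float64(-0.01), np.float64(-0.02), np.float64(1.0)) if turned first (np.float64(-0.01), np.float64(-0.02), np.float64(1.0)) yaw to add -0.1 tool-turn sign: world yaw + = tool z -
```

View pics/h7.png

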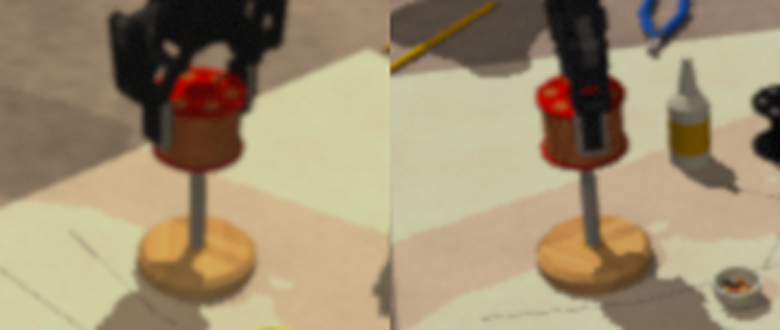

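Request:
play_rows(
  deltas="0 0 0.5 0 5.5;0 0 0.8 0 5.5;0 0 0.8 0 5.5;0 0 0.8 0 5.5;0 0 0.8 0 5.5;0 0 0.6 0 5.5;0 0 0.4 0 5.5;0 0 0 0 5.5",
)

```text
t: 22.57
tcp_pos: [0.4444, 0.0891, 0.2418]
ee_rot: [-180.0, -0.1, 180.0]
contact_force: [1.0, -0.2, -4.1]
width: 0.0656
```

Request:
play_rows(
  deltas="0 0 0.5 0 5.5;0 0 0.8 0 5.5;0 0 0.8 0 5.5;0 0 0.7 0 5.5;0 0 0.4 0 5.5;0 0 0.2 0 5.5;0 0 0 0 5.5",
)

```text
t: 23.15
tcp_pos: [0.4446, 0.0891, 0.2083]
ee_rot: [-180.0, -0.1, 180.0]
contact_force: [0.0, -0.2, -3.3]
width: 0.0654
```

Request:
play_rows(
  deltas="0 0 0.2 0 5.5;0 0 0.2 0 5.5;0 0 0.1 0 5.5;0 0 0.1 0 5.5;0 0 0 0 5.5",
)

```text
t: 23.57
tcp_pos: [0.4447, 0.0892, 0.2028]
ee_rot: [180.0, -0.0, -180.0]
contact_force: [0.0, -0.2, -3.8]
width: 0.0656
```

Request:
play_rows(
  deltas="0 0 0.1 0 5.5;0 0 0.1 0 5.5;0 0 0 0 5.5",
)

```text
t: 23.82
tcp_pos: [0.4449, 0.089, 0.2022]
ee_rot: [179.9, -0.0, 180.0]
contact_force: [-4.4, -1.1, 13.5]
width: 0.0654
```

Request:
play_rows(
  deltas="0 0 0 0 7;0 0 0 0 8.5;0 0 0 0 8.5;0 0 0 0 8.5;0 0 -0.5 0 8.5;0 0 -1.5 0 8.5;0 0 -2.5 0 8.5;0 0 -3 0 8.5;0 0 -3 0 8.5;0 0 -3 0 8.5",
)

```text
t: 24.65
tcp_pos: [0.4444, 0.0889, 0.3373]
ee_rot: [-180.0, -0.0, 180.0]
contact_force: [0.1, 0.9, -1.1]
width: 0.0852
```

Request:
play_rows(
  deltas="0 -1 -1 0 8.5;0 -2 0 0 8.5;-1 -3 0 0 8.5;-2 -3.3 0 0 8.5;-2 -3.3 0 0 8.5;-2.4 -3.3 0 0 8.5;-2.4 -3.3 0 0 8.5;-2.4 -3.3 0 0 8.5;-2.4 -3 0 0 8.5;-2 -2 0 0 8.5",
)

```text
t: 25.48
tcp_pos: [0.6111, -0.19, 0.3454]
ee_rot: [-179.9, -0.0, 179.8]
contact_force: [0.5, -0.4, 0.3]
width: 0.0848
```

```bash
python3 - <<'E'
from h import *
s=state();print(s["t"],s["tcp_pos"],s["qpos"]);look((.445,.0895,.05),"h8")
togo(.629,-.200,.26,180)
n="scene";im=read_camera(n);m=camera_model(n);cv2.imwrite("pics/scene8.png",im)
E
```

```text
25.4833 [ 0.61107184 -0.18999608  0.34537454] [ -8.50422271  28.94759197  31.0091579   97.985985   -16.99163312
  57.81024231 118.27713394]
tool shift if unturned (np.float64(-1.72), np.float64(-0.94), np.float64(8.53)) if turned first (np.float64(-1.71), np.float64(-0.95), np.float64(8.53)) yaw to add 0.3 tool-turn sign: world yaw + = tool z -
```

View pics/h8.png

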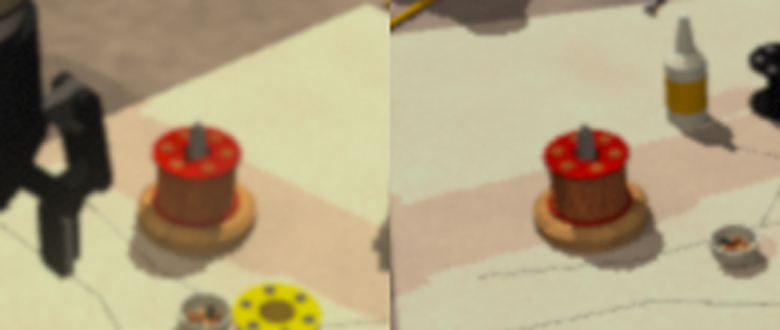

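Red sits flat on beech. Now green.

Request:
play_rows(
  deltas="0 0 0.5 0 8.5;0 0 1 0 8.5;0 0 1.5 0 8.5;0 0 1.8 0 8.5;0 0 1.6 0 8.5;0 0 1.2 0 8.5;0 0 0.7 0 8.5;0 0 0.2 0 8.5;0 0 0 0 8.5;0 0 0 0 8.5",
)

```text
t: 26.47
tcp_pos: [0.6109, -0.1858, 0.2615]
ee_rot: [-180.0, 0.1, -180.0]
contact_force: [0.6, -0.4, 0.3]
width: 0.0849
```

```bash
python3 - <<'E'
from h import *
print(state()["tcp_pos"]);togo(.629,-.1998,.178,180)
E
```

```text
[ 0.61090951 -0.18576665  0.26148457]
tool shift if unturned (np.float64(-1.81), np.float64(-1.4), np.float64(8.35)) if turned first (np.float64(-1.81), np.float64(-1.4), np.float64(8.35)) yaw to add -0.0 tool-turn sign: world yaw + = tool z -
```

Request:
play_rows(
  deltas="-0.6 -0.5 0 0 8.5;-0.8 -0.6 1 0 8.5;-0.4 -0.3 1.5 0 8.5;0 0 1.7 0 8.5;0 0 0.8 0 8.5;0 0 0 0 8.5;0 0 0 0 8.5",
)

```text
t: 27.05
tcp_pos: [0.6286, -0.1999, 0.2103]
ee_rot: [180.0, -0.1, 180.0]
contact_force: [-0.1, -0.9, -0.7]
width: 0.0851
```

```bash
python3 - <<'E'
from h import *
print(state()["tcp_pos"]);togo(.629,-.1998,.178,180)
E
```

```text
[ 0.62860266 -0.19985051  0.21031042]
tool shift if unturned (np.float64(-0.04), np.float64(0.01), np.float64(3.23)) if turned first (np.float64(-0.04), np.float64(0.01), np.float64(3.23)) yaw to add 0.0 tool-turn sign: world yaw + = tool z -
```

Request:
play_rows(
  deltas="0 0 0.6 0 8.5;0 0 1 0 8.5;0 0 0.9 0 8.5;0 0 0.5 0 8.5;0 0 0.2 0 8.5;0 0 0 0 8.5;0 0 0 0 8.5",
)

```text
t: 27.63
tcp_pos: [0.6287, -0.1998, 0.1788]
ee_rot: [-180.0, -0.0, 180.0]
contact_force: [0.3, -0.3, -0.0]
width: 0.0847
```

Request:
play_rows(
  deltas="0 0 0 0 4;0 0 0 0 4;0 0 0 0 4;0 0 0 0 4;0 0 0 0 4;0 0 0 0 4;0 0 0 0 4",
  squeeze=40,
)

```text
t: 28.22
tcp_pos: [0.6289, -0.1998, 0.1795]
ee_rot: [180.0, 0.1, -180.0]
contact_force: [0.1, 1.4, 5.6]
width: 0.0511
```

Request:
play_rows(
  deltas="0 0 -0.5 0 4;0 0 -1 0 4;0 0 -2 0 4;0 0 -2 0 4;0 0 -2 0 4;0 0 -2 0 4;0 0 -2 0 4;0 0 -2 0 4;0 0 -1.5 0 4;0 0 -1 0 4",
)

```text
t: 29.05
tcp_pos: [0.6286, -0.2, 0.3408]
ee_rot: [-180.0, 0.1, 180.0]
contact_force: [-0.1, 0.2, -1.9]
width: 0.051
```

```bash
python3 - <<'E'
from h import *
heldcheck("green",.156,.026,"w9")
togo(.445,.0895,.34,180)
E
```

```text
tcp [ 0.62860049 -0.20002618  0.34079323] w 0.05100535413666236 F [-0.1  0.2 -1.9]
270 [(220, 226), (257, 269), (288, 299), (345, 370)]
281 [(219, 225), (256, 297), (347, 371)]
290 [(220, 226), (257, 298), (345, 354)]
top [214.3 258.4] [354.3 378.2]
bot [232.  217.1] [334.5 310.1]
bore [254.8 296.2] [313.9 346.7]
tool shift if unturned (np.float64(18.41), np.float64(28.98), np.float64(0.22)) if turned first (np.float64(18.4), np.float64(28.98), np.float64(0.22)) yaw to add 0.0 tool-turn sign: world yaw + = tool z -
```

View pics/w9.png

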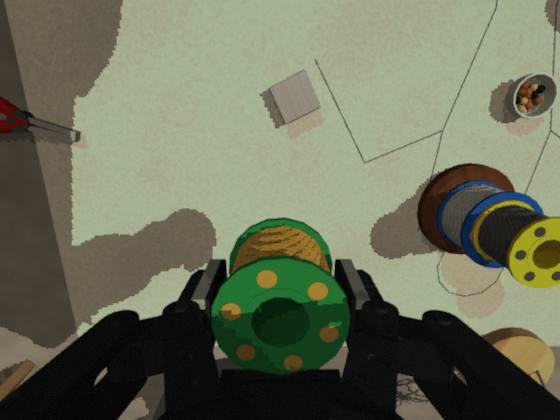

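Green is held upright, within about 2 px of the prediction. Carrying it to beech.

Request:
play_rows(
  deltas="0.5 0.7 0 0 4;1.2 1.8 0 0 4;1.7 2.7 0 0 4;1.9 3 0 0 4;1.9 3 0 0 4;1.9 3 0 0 4;1.9 3 0 0 4;1.9 3 0 0 4;1.9 3 0 0 4;1.7 2.6 0 0 4",
)

```text
t: 29.93
tcp_pos: [0.461, 0.0603, 0.3375]
ee_rot: [-180.0, -0.2, -179.9]
contact_force: [0.8, 0.8, -2.6]
width: 0.051
```

Request:
play_rows(
  deltas="1.1 1.8 0 0 4;0.6 1 0.5 0 4;0.2 0.4 1 0 4;0 0 1 0 4;0 0 0.5 0 4;0 0 0 0 4;0 0 0 0 4",
)

```text
t: 30.52
tcp_pos: [0.4452, 0.0889, 0.3082]
ee_rot: [-179.9, -0.1, 179.8]
contact_force: [0.5, -0.0, -2.5]
width: 0.0514
```

```bash
python3 - <<'E'
from h import *
print(state()["tcp_pos"]);togo(.445,.0895,.28,180)
E
```

```text
[0.44518499 0.08889163 0.3081598 ]
tool shift if unturned (np.float64(0.02), np.float64(0.06), np.float64(2.82)) if turned first (np.float64(0.02), np.float64(0.06), np.float64(2.82)) yaw to add 0.2 tool-turn sign: world yaw + = tool z -
```

Request:
play_rows(
  deltas="0 0 0.7 0 4;0 0 1 0 4;0 0 0.8 0 4;0 0 0.3 0 4;0 0 0 0 4;0 0 0 0 4",
)

```text
t: 31.02
tcp_pos: [0.4447, 0.0902, 0.2806]
ee_rot: [-180.0, -0.0, 180.0]
contact_force: [0.1, 0.2, -2.4]
width: 0.051
```

```bash
python3 - <<'E'
from h import *
print(state()["tcp_pos"]);look((.445,.0895,.08),"h10")
E
```

```text
[0.44469722 0.09016054 0.28056226]
```

View pics/h10.png

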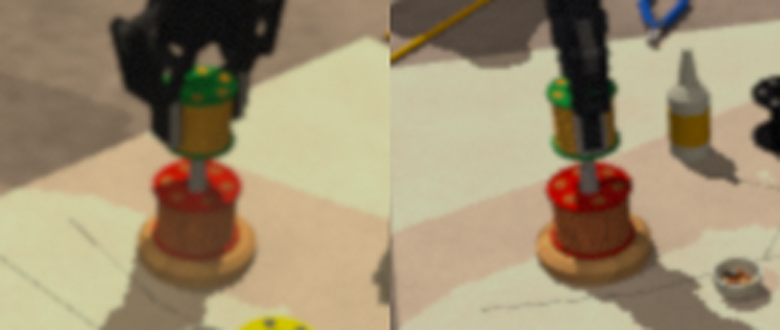

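Request:
play_rows(
  deltas="0 -0.1 0.5 0 4;0 0 0.6 0 4;0 0 0.6 0 4;0 0 0.6 0 4;0 0 0.5 0 4;0 0 0.3 0 4;0 0 0.1 0 4;0 0 0 0 4",
)

```text
t: 31.78
tcp_pos: [0.4446, 0.0892, 0.2485]
ee_rot: [-180.0, -0.0, 180.0]
contact_force: [0.3, -0.6, -2.3]
width: 0.0511
```

Request:
play_rows(
  deltas="0 0 0.2 0 4;0 0 0.2 0 4;0 0 0.1 0 4;0 0 0 0 4",
)

```text
t: 32.12
tcp_pos: [0.4446, 0.0892, 0.2437]
ee_rot: [180.0, -0.0, -180.0]
contact_force: [-0.2, -0.5, -3.4]
width: 0.0508
```

Request:
play_rows(
  deltas="0 0 0.1 0 4;0 0 0 0 4",
)

```text
t: 32.28
tcp_pos: [0.4448, 0.0892, 0.2434]
ee_rot: [180.0, -0.0, -180.0]
contact_force: [-1.8, -0.3, 4.1]
width: 0.0517
```

Request:
play_rows(
  deltas="0 0 0 0 6;0 0 0 0 8;0 0 0 0 8.5;0 0 0 0 8.5;0 0 0 0 8.5;0 0 -0.5 0 8.5;0 0 -1.5 0 8.5;0 0 -2.5 0 8.5;0 0 -3 0 8.5;0 0 -3 0 8.5",
)

```text
t: 33.12
tcp_pos: [0.4444, 0.0889, 0.349]
ee_rot: [-179.9, -0.1, 180.0]
contact_force: [0.7, 0.4, 0.7]
width: 0.0851
```

Request:
play_rows(
  deltas="0 0 -2 0 8.5;0 -1 -2 0 8.5;0 -3 0 0 8.5;0 -4 0 0 8.5;0 -4 0 0 8.5;0 -4 0 0 8.5;0 -4 0 0 8.5;0 -3 0 0 8.5;0 -1 0 0 8.5;0 0 0 0 8.5",
)

```text
t: 33.95
tcp_pos: [0.444, -0.154, 0.3884]
ee_rot: [-179.9, 0.0, 179.6]
contact_force: [-0.2, 0.2, -0.2]
width: 0.0856
```

```bash
python3 - <<'E'
from h import *
s=state();print(s["t"],s["tcp_pos"],s["contact_force"]);C={}
HUE["green"]=(40,85,100,40)
for n in("scene","side"):
    im=read_camera(n);cv2.imwrite(f"pics/{n}_end.png",im);m=camera_model(n)
    for c,xy in(("yellow",(.646,-.02)),("green",(.445,.0895))):
        k=comp(mask(im,c),proj(m,(*xy,.11)),22);N,l,st,_=cv2.connectedComponentsWithStats(k);k=l==1+np.argmax(st[1:,4])
        ys,xs=np.nonzero(k);h=cv2.convexHull(np.c_[xs,ys])
        pts=np.array([onz(m,x,y,.110)[:2] for x,y in h[:,0].astype(float)],np.float32)*1000;print(n,c,cv2.fitEllipse(pts)[:2])
E
```

```text
33.95 [ 0.44396926 -0.15402218  0.38838885] [-0.19484949  0.24087835 -0.22373135]
scene yellow ((646.311279296875, -20.103187561035156), (49.92665100097656, 52.90132141113281))
scene green ((445.4166259765625, 88.15070343017578), (49.10092544555664, 53.3265380859375))
side yellow ((645.7941284179688, -19.677324295043945), (48.34662628173828, 53.120391845703125))
side green ((445.10894775390625, 88.37711334228516), (49.09616470336914, 53.20040512084961))
```

View pics/scene_end.png

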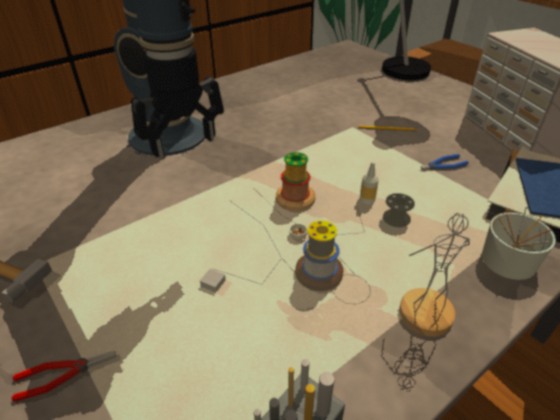

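View pics/side_end.png

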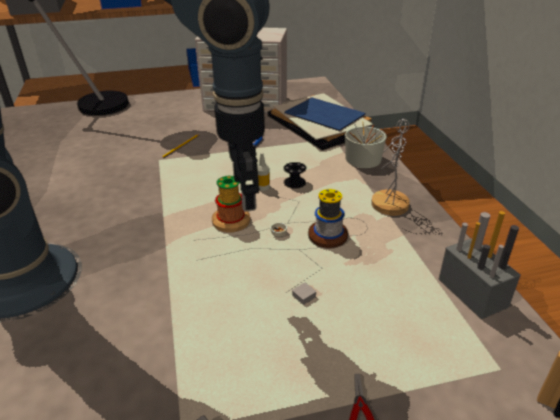

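Both stacks stand flat: the upper tops, measured at z=110 mm, lie on the post axes in both views, about 1 mm off. The black spool (400,205 scene; 295,172 side) and the glue bottle (370,185 scene) are where they were, and the arm is clear.

```bash
python3 -c "
from workcell import close_job
print(close_job())"
```

```text
the job is handed in; nothing more can be done
None
```

The job is done and handed in at about 34 s, within the 109 s limit. The walnut stand holds blue with yellow on top, and the beech stand holds red with green on top. I loaded them in that order.

- **Stacks:** In the last pictures the yellow and green tops, taken at 110 mm height, lie within about 1.5 mm of the post axes I measured. The two cameras agree, and their outlines come out round at about 50 mm, so both upper spools are seated level.
- **Bystanders:** By eye, the empty black spool and the glue bottle are standing where they were. I did not measure them again at the end.
- **Forces:** The largest force reading I saw at the end of a move was about 14 N, when red was pressed onto its base. The gripper was open and clear of everything at hand-in.
- **Tilt:** The wrist view showed blue tilted about 3° when gripped by its top flange, and red looked slightly tilted too. Both were flat on their bases after release. No check failed.

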